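# Set the stroke cap of a dispensing valve

## Robot

A 6-joint arm with a two-finger parallel gripper is mounted at the origin on the work surface. World frame = base frame: x ahead of the robot, y to its left, z up, the work surface at z = 0. Lengths are in m, angles in rad, forces in N, time in s.
With the tool pointing down it reaches from about 0.35 to 0.775 m from the base axis. Payload 7.3 kg.
Tool frame: the origin (TCP) lies midway between the tips of the shut fingers; the grasp point (between the pads) lies 19 mm behind it; z points along the fingers, y is the line along which they close (so a half turn about z gives the same grasp; the last joint's range is limited). The gripper opens to 92 mm and grips with 3 to 60 N. Pads are 19 mm wide; open, the fingers measure 130 mm over their backs; the gripper's body (75 mm by 190 mm) begins 47 mm behind the grasp point.
Start: joints at [-1.483, 0.342, 1.524, -0, 1.275, -0.146], TCP at [0.122, -0.511, 0.227] pointing down, gripper open.
Joint ranges: [-2.53, 2.53], [-0.77, 2.02], [0.04, 2.7], [-1, 4.14], [0.28, 2.66], [-3.11, 3.11]. Speed limits (rad/s): [2.57, 2.57, 3.14, 3.14, 3.14, 3.14].

## Interface

Orientations are given as [roll, pitch, yaw] about the fixed x, y, z axes, in that order (R = Rz(yaw) Ry(pitch) Rx(roll)).
In Python, from cell import robot, read_camera, camera_params, nets gives the robot as it stands. The module is installed in compiled form; this text tells all that it offers.
- The arm moves only by the tool step_arm, never from a script. Its argument "steps" is a list of rows, each an object of numbers: "x", "y", "z": the shift along the tool's x, y, z as a fraction of full scale; "rx", "ry", "rz": the turn, a rotation vector about the tool's x, y, z as a fraction of full scale; "claw": the opening, from -1 (shut) to 1 (fully open). In form: [{"x": .., "y": .., "z": .., "rx": .., "ry": .., "rz": .., "claw": ..}, ...]. A call has 1 to 12 rows; each row is the pose to reach, as a shift and turn from the pose commanded when the call began, along the tool's axes at that moment; what a row does not reach only later rows make up. Full scale, the value 1, is 750 mm for a shift and pi/4 rad for a turn. A row lasts 1/12 s, in which the tool goes at most 41.7 mm and 7.16 degrees, less where a joint would pass 70% of its speed; a pose out of reach is approached as far as the arm can. A call with a number of a shift or a turn outside -1 to 1 is refused whole. A call with a gripper value outside its range is refused whole. The fingers move at their own pace and stop on an object; "squeeze" is the grip in N (left out, the last holds). Time passes only in rows, so rows that repeat a pose let the fingers close. It gives the time, the measured TCP pose, the force, the opening and the grip force at its end, in the units of the state.
- robot.observe(): the state, without advancing time (a new reading comes with each control period).
- read_camera(name): name is "scene" or "top" or "wrist"; returns (picture, depth): 420x560x3 uint8, blue, green, red; 420x560 float32, m along the optical axis (not along the pixel's ray), 0 where there is no reading.
- camera_params(name): a dict with "fx", "fy", "cx", "cy" (pixels), "R" (3x3) and "t" (3): a world point X has camera coordinates R X + t; the wrist camera has in their place "hand_eye" (4x4, takes a point from camera to tool coordinates, whose origin is the TCP and whose axes are the flange's). Camera axes: x right, y down, z forward; pixel columns grow to the right and rows downward; lengths in m; the calibration is good to about 2 mm. A picture is of the moment at which its call begins: read the wrist's pose just before it. camera_params takes no time and is no camera call.
- robot.hand_in(): hands the job in; it is judged then, once.
Trained networks look in the newest picture that a camera, given by its name, has taken for a name from the list of things; names that differ only in an ending like _2 or _b are one class to them, and where a whole thing is asked for, a point or a joint stands for the part that bears it (a point fixed in the world has none). Each returns a list of dicts, best first, with "conf" (0 to 1); they miss things now and then, are a little off and sometimes report something else, mostly with a low value. They report only what shows in the picture. A call takes as long as a camera call. They do not tell look-alikes from the thing itself.
- nets.masks_of(camera, query): "region" (420x560 bool, what is visible of it) and "box" ([left, top, right, bottom] in pixels, round what is visible of it).
- nets.landmark_of(camera, query): "pixel" ([row, column] in pixels: a listed point, or the origin of a listed thing).
The state is a dict: "time": time; "qpos": joint angles; "qvel": joint speeds; "joint_efforts": joint torques, N m; "tool_pos": TCP position; "tool_rot": TCP orientation; "contact_force": force on the tool from outside, world axes, zero at the start; "torque": the same for the moment, N m; "opening": finger opening in m; "grip_force": force on a finger pad.
Only numpy, scipy, OpenCV 4.12 (cv2) and the standard library are available. Lean on these libraries where they do the work, as an engineer would, in place of code of your own. Each camera call takes 0.05 s, during which the arm holds its last target. There are 200 camera calls.

## Task

The black knurled stroke cap on top of the gold dispensing valve has been started on its thread. Screw it down clockwise until it bottoms out firmly, then back it off a quarter turn to set the needle's stroke, and finish while still holding the cap there in the gripper so that a colleague can lock it. Leave the glue bottle, the lamp shell and the snips as they are.

Things in the scene. Friction and masses are not known exactly. Their poses are not given: they have to be found in the camera images.
- valve: dispensing valve upright in a stand fixed to the bench: rust-brown base plate 130 x 110 x 12 mm, upright and aluminium clamp up to 86 mm high, gold cylinder 31 mm across up to a shoulder at 128 mm. Origin: on the valve's axis, on the bench; z up along the axis. Above 86 mm only a black air fitting stands out, 38 mm to +y, at 94 to 104 mm. Yaw within 0.5 rad of world
- cap (a joint): turn of the stroke cap on its thread, rad: 0 is bottomed out (skirt on the gold shoulder, a hard stop); grows as it is unscrewed, counter-clockwise from above, to at most 7.0. Starts between 2.8 and 5.4. Right-hand thread: rises 3 mm per full turn. Friction about 0.1 N m; it stays where it is left
- cap_grip (a point): point on the cap's axis at the height to grip: 17 mm above its lower edge, 11 mm below its top, 145 mm above the bench when bottomed out. The black knurled cap is 36 mm in diameter, 28 mm high; grip it across the diameter from above, at any angle. This frame's x axis turns with the cap and points to its white line
- cap_mark (a point): outer end of the white index line on the cap's top, at the rim, 18 mm from the axis. The line also runs down the cap's side. It stands over the zero line when the cap is bottomed out, and 90 degrees counter-clockwise from it, seen from above, when set
- zero_line (a point): top of the broad white zero line on the gold cylinder, just under the cap's skirt, 15.5 mm from the axis on the valve's +x side (finer white lines follow every 45 degrees)
- glue_bottle: bystander: loose white glue bottle with a blue band and red nozzle, 48 mm in diameter, 126 mm high, standing; origin at the centre of its underside
- lamp_shell: bystander: loose open black plastic lamp shell, 110 x 78 x 24 mm, with a white plate inside; origin at the centre of its underside
- snips: bystander: loose snips with yellow handles lying on the bench, about 130 x 60 x 14 mm; origin on the bench at the middle of the tool
Not all that is in view belongs to the job. Of the things that look like the valve, the middle-sized one is meant.

How it is judged:
On the way, in this order (a step that is already met when the one before it is completed fails the run):
1. the cap is screwed down until it bottoms out (within 0.05 rad of its stop) (value of joint cap below 0.05 rad), for 0.2 s.
2. the cap is backed off a quarter turn (1.31 to 1.83 rad from its stop), gripped in the fingers (value of joint cap between 1.31 and 1.83 rad and contact force between the fingers and cap above 5 N and distance between the grasp point and cap_grip below 0.025 m), for 0.2 s.
At the end, for the whole second after the job is handed in: After bottoming out, the cap stands a quarter turn off its stop (90 degrees, give or take 15), is not turning, and is still gripped: the fingers press on it with more than 5 N and the point between the pads lies within 25 mm of the cap's grip point (all of step 2 and velocity of joint cap between -0.1 and 0.1 rad/s); the arm keeps its last pose, push and grip.
It fails at once if the glue bottle is moved by more than 20 mm or tipped (distance of glue_bottle from where it was at the start of the episode above 0.02 m or angle between glue_bottle's own z axis and vertical above 0.35 rad).
It fails at once if the lamp shell is moved by more than 20 mm or tipped (distance of lamp_shell from where it was at the start of the episode above 0.02 m or angle between lamp_shell's own z axis and vertical above 0.35 rad).
It fails at once if the snips are moved by more than 20 mm or tipped (distance of snips from where it was at the start of the episode above 0.02 m or angle between snips's own z axis and vertical above 0.35 rad).
It also fails if it takes over 64 s, if anything falls off the work surface, if the arm or the gripper's body presses on something with over 40 N, if the wrist force passes 120 N, or if a joint passes its speed limit or range.

## Working session

There is one attempt and no reset: what is moved stays moved. The work goes in short steps, Python scripts to look and compute and a tool call to move; the robot and the scene stay as the last step left them, time stands still between calls to the robot, and variables do not carry over. Pictures are saved under pics/ and viewed, at most 10 in all, crops included, and the job is handed in when it is done.

Besides the shell and the picture viewer there is one more tool, called after ">>>" by a JSON object that holds its "method" and its "body", one argument or row to a line. step_arm: Moves the arm, as the interface text tells. Its arguments: {"type":"object","properties":{"steps":{"type":"array","items":{"type":"object","properties":{"x":{"type":"number","minimum":-1,"maximum":1},"y":{"type":"number","minimum":-1,"maximum":1},"z":{"type":"number","minimum":-1,"maximum":1},"rx":{"type":"number","minimum":-1,"maximum":1},"ry":{"type":"number","minimum":-1,"maximum":1},"rz":{"type":"number","minimum":-1,"maximum":1},"claw":{"type":"number"}}}},"squeeze":{"type":"number"}},"required":["steps"]}

```bash
mkdir -p pics
python3 - <<'E'
from cell import robot, read_camera, camera_params, nets
import cv2,numpy as np
s=robot.observe();print({k:np.round(v,3) for k,v in s.items()})
a,d=read_camera("top");cv2.imwrite("pics/top1.png",a)
for q in["valve","cap_grip","cap_mark","zero_line"]:
  for r in nets.landmark_of("top",q):
    r_,c_=np.round(r["pixel"]).astype(int);print(q,r_,c_,round(r["conf"],2),d[min(r_,419),min(c_,559)])
b,_=read_camera("scene");cv2.imwrite("pics/scene1.png",b)
for q in["valve","cap_grip","cap_mark","zero_line"]:
  for r in nets.landmark_of("scene",q): print("sc",q,np.round(r["pixel"]),round(r["conf"],2))
print(camera_params("top"))
E
```

```text
{'time': np.float64(0.0), 'qpos': array([-1.483,  0.343,  1.525, -0.   ,  1.275, -0.146]), 'qvel': array([-0.001,  0.001,  0.001, -0.   , -0.   , -0.002]), 'joint_efforts': array([-2.0000e-03, -4.3124e+01, -2.4422e+01,  7.2000e-02,  5.6000e-02,
       -0.0000e+00]), 'tool_pos': array([ 0.122, -0.51 ,  0.226]), 'tool_rot': array([-3.14 , -0.   ,  0.234]), 'contact_force': array([-0.049, -0.295, -0.512]), 'torque': array([-0.019,  0.037, -0.011]), 'grip_force': np.float64(0.0), 'opening': np.float64(0.092)}
valve 201 318 0.76 1.0604873
valve 270 342 0.7 1.0366428
valve 317 418 0.56 0.9620294
cap_grip 318 448 0.67 0.867139
cap_grip 264 345 0.64 1.0018836
cap_grip 189 323 0.48 0.9924804
cap_mark 308 445 0.82 1.0693644
cap_mark 187 332 0.64 0.9894759
cap_mark 264 346 0.62 0.9971329
zero_line 314 442 0.98 0.868066
zero_line 184 317 0.95 1.1434009
zero_line 265 345 0.94 0.99787265
sc valve [276. 272.] 0.84
sc valve [226. 225.] 0.82
sc valve [212. 147.] 0.56
sc cap_grip [197. 224.] 0.64
sc cap_grip [159. 123.] 0.62
sc cap_grip [244. 270.] 0.59
sc cap_mark [161. 129.] 0.97
sc cap_mark [203. 226.] 0.67
sc cap_mark [242. 261.] 0.51
sc zero_line [208. 226.] 0.82
sc zero_line [251. 272.] 0.77
sc zero_line [172. 133.] 0.7
{'fx': 427.5283909836295, 'fy': 427.5283909836295, 'cx': 280.7333103754822, 'cy': 205.23291134277426, 'R': array([[-1.50341013e-02, -9.99881220e-01, -3.39447667e-03],
       [-9.74162679e-01,  1.54123379e-02, -2.25320961e-01],
       [ 2.25346514e-01, -8.07256721e-05, -9.74278678e-01]]), 't': array([0.02237044, 0.55156214, 1.01600863])}
```

View pics/top1.png

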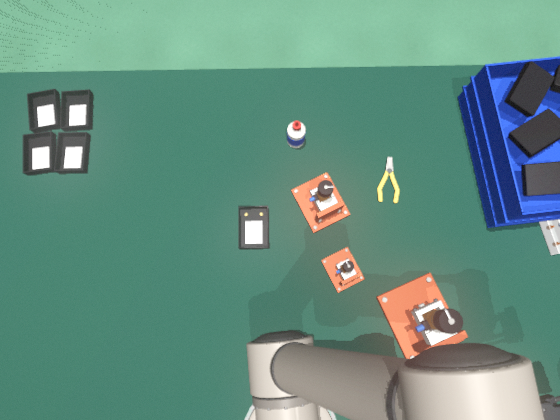

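View pics/scene1.png

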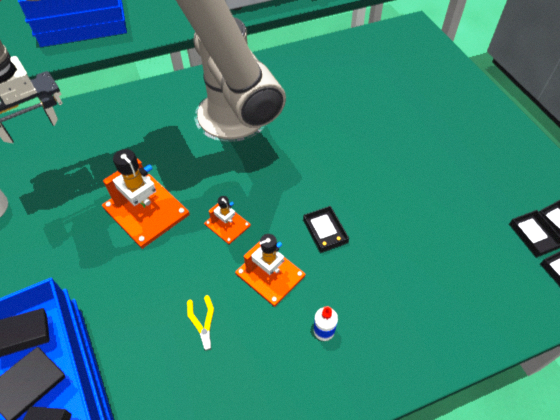

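The look-alikes in the top image are at about (col 418, row 317), (342, 268) and (320, 200). They are large, small and middle-sized by base plate, so the one at (320, 200) is meant. I'll measure each one and confirm in a crop.

```bash
cat > h.py <<'E'
from cell import robot, read_camera, camera_params, nets
import cv2,numpy as np
from scipy.spatial.transform import Rotation as Ro
def ext(name,s=None):
    p=camera_params(name)
    if name!="wrist": R,t=p["R"].T,-p["R"].T@p["t"]
    else:
        T=np.eye(4);T[:3,:3]=Ro.from_euler("xyz",s["tool_rot"]).as_matrix();T[:3,3]=s["tool_pos"]
        T=T@np.array(p["hand_eye"]);R,t=T[:3,:3],T[:3,3]
    return p,R,t
def cloud(name,d,s=None):
    p,R,t=ext(name,s);v,u=np.mgrid[:420,:560]
    return np.stack([(u-p["cx"])/p["fx"]*d,(v-p["cy"])/p["fy"]*d,d],-1)@R.T+t
def onplane(name,row,col,z,s=None):
    p,R,t=ext(name,s);r=R@np.array([(col-p["cx"])/p["fx"],(row-p["cy"])/p["fy"],1]);return t+r*(z-t[2])/r[2]
E
python3 - <<'E'
from h import *
a,d=read_camera("top");P=cloud("top",d)
for r in nets.masks_of("top","valve"):
    m=r["region"]&(d>0);X=P[m];low=X[(X[:,2]<.03*1)]
    rect=cv2.minAreaRect((low[:,:2]*1000).astype(np.float32))
    zt=X[:,2].max();c=X[X[:,2]>zt-.012]
    print(r["box"],round(r["conf"],2),"plate",np.round(rect,1) if 0 else rect,"top",zt.round(4),c.mean(0).round(4),np.ptp(c,0).round(4),len(c))
for r in nets.masks_of("top","glue_bottle")[:1]: print("bottle",P[r["region"]&(d>0)].mean(0))
cv2.imwrite("pics/crop1.png",cv2.resize(a[150:250,260:393],(798,600),interpolation=cv2.INTER_CUBIC))
E
```

```text
[319.4, 246.3, 361.8, 293.7] 0.81 plate ((394.3560485839844, -141.250732421875), (96.71617126464844, 80.98881530761719), 24.603023529052734) top 0.1138 [ 0.3931 -0.1405  0.11  ] [0.0235 0.0237 0.0112] 99
[376.5, 273.6, 467.1, 361.0] 0.73 plate ((275.0537414550781, -335.8330078125), (178.34669494628906, 174.0863800048828), 22.056228637695312) top 0.6891 [ 0.2662 -0.1281  0.6843] [0.0032 0.0197 0.0117] 9
[289.3, 173.5, 347.5, 232.8] 0.62 plate ((574.2398681640625, -90.13510131835938), (135.0102081298828, 113.97486114501953), 25.84335708618164) top 0.1623 [ 0.5706 -0.0896  0.1576] [0.0374 0.0353 0.0109] 197
bottle [ 0.73856823 -0.0273721   0.07081904]
```

View pics/crop1.png

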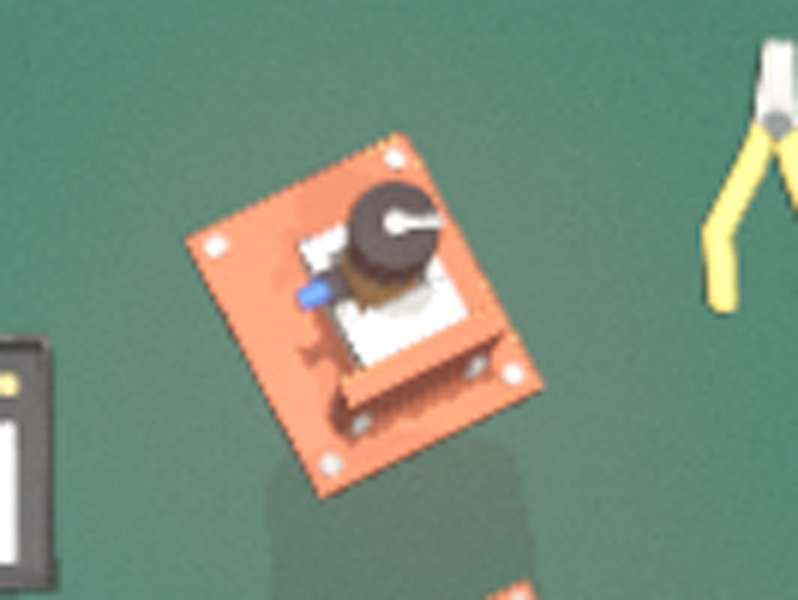

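The crop shows the middle valve: its plate measures about 135 x 114 mm and the cap top is at 158 mm, which matches. The white line on the cap runs right from (395, 220) to (440, 217), towards world −y. The zero direction is about +26°, so the cap stands at about 4.3 rad. I'll lift clear of the large valve and travel over.

>>> {"method": "step_arm", "body": {
  "steps": [
    {"z": -0.055},
    {"z": -0.1},
    {"x": 0.712, "y": -0.408, "z": -0.1, "rz": -0.15, "claw": 1},
    {"x": 0.712, "y": -0.408, "z": -0.1, "rz": -0.3},
    {"x": 0.712, "y": -0.408, "z": -0.1, "rz": -0.45},
    {"x": 0.712, "y": -0.408, "z": -0.1, "rz": -0.6},
    {"x": 0.712, "y": -0.408, "z": -0.1, "rz": -0.75},
    {"x": 0.712, "y": -0.408, "z": -0.1, "rz": -0.9},
    {"x": 0.712, "y": -0.408, "z": -0.1, "rz": -1},
    {"x": 0.712, "y": -0.408, "z": -0.1, "rz": -1},
    {"x": 0.712, "y": -0.408, "z": -0.1, "rz": -1},
    {"x": 0.712, "y": -0.408, "z": -0.1, "rz": -1}
  ]
}}

```text
$.steps[0]: bad value
```

>>> {"method": "step_arm", "body": {
  "steps": [
    {"x": 0, "y": 0, "z": -0.055, "rx": 0, "ry": 0, "rz": 0, "claw": 1},
    {"x": 0, "y": 0, "z": -0.1, "rx": 0, "ry": 0, "rz": 0, "claw": 1},
    {"x": 0.712, "y": -0.408, "z": -0.1, "rx": 0, "ry": 0, "rz": -0.15, "claw": 1},
    {"x": 0.712, "y": -0.408, "z": -0.1, "rx": 0, "ry": 0, "rz": -0.3, "claw": 1},
    {"x": 0.712, "y": -0.408, "z": -0.1, "rx": 0, "ry": 0, "rz": -0.45, "claw": 1},
    {"x": 0.712, "y": -0.408, "z": -0.1, "rx": 0, "ry": 0, "rz": -0.6, "claw": 1},
    {"x": 0.712, "y": -0.408, "z": -0.1, "rx": 0, "ry": 0, "rz": -0.75, "claw": 1},
    {"x": 0.712, "y": -0.408, "z": -0.1, "rx": 0, "ry": 0, "rz": -0.9, "claw": 1},
    {"x": 0.712, "y": -0.408, "z": -0.1, "rx": 0, "ry": 0, "rz": -1, "claw": 1},
    {"x": 0.712, "y": -0.408, "z": -0.1, "rx": 0, "ry": 0, "rz": -1, "claw": 1},
    {"x": 0.712, "y": -0.408, "z": -0.1, "rx": 0, "ry": 0, "rz": -1, "claw": 1},
    {"x": 0.712, "y": -0.408, "z": -0.1, "rx": 0, "ry": 0, "rz": -1, "claw": 1}
  ]
}}

```text
time: 1.65
tool_pos: [0.4265, -0.2237, 0.302]
tool_rot: [3.141, 0.0, 1.019]
contact_force: [1.5, -0.7, 0.3]
opening: 0.0916
grip_force: 0.0
```

>>> {"method": "step_arm", "body": {
  "steps": [
    {"x": 0.253, "y": 0.07, "z": 0, "rx": 0, "ry": 0, "rz": -0.16, "claw": 1},
    {"x": 0.253, "y": 0.07, "z": 0, "rx": 0, "ry": 0, "rz": -0.32, "claw": 1},
    {"x": 0.253, "y": 0.07, "z": 0, "rx": 0, "ry": 0, "rz": -0.48, "claw": 1},
    {"x": 0.253, "y": 0.07, "z": 0, "rx": 0, "ry": 0, "rz": -0.64, "claw": 1},
    {"x": 0.253, "y": 0.07, "z": 0, "rx": 0, "ry": 0, "rz": -0.8, "claw": 1},
    {"x": 0.253, "y": 0.07, "z": 0, "rx": 0, "ry": 0, "rz": -1, "claw": 1},
    {"x": 0.253, "y": 0.07, "z": 0, "rx": 0, "ry": 0, "rz": -1, "claw": 1},
    {"x": 0.253, "y": 0.07, "z": 0, "rx": 0, "ry": 0, "rz": -1, "claw": 1},
    {"x": 0.253, "y": 0.07, "z": 0, "rx": 0, "ry": 0, "rz": -1, "claw": 1}
  ]
}}

```text
time: 2.4
tool_pos: [0.5694, -0.0913, 0.3016]
tool_rot: [-3.141, -0.0, 1.803]
contact_force: [0.3, 0.0, 1.1]
opening: 0.0915
grip_force: 0.0
```

>>> {"method": "step_arm", "body": {
  "steps": [
    {"x": 0, "y": 0, "z": 0, "rx": 0, "ry": 0, "rz": -1, "claw": 1},
    {"x": 0, "y": 0, "z": 0, "rx": 0, "ry": 0, "rz": -1, "claw": 1},
    {"x": 0, "y": 0, "z": 0, "rx": 0, "ry": 0, "rz": -1, "claw": 1},
    {"x": 0, "y": 0, "z": 0, "rx": 0, "ry": 0, "rz": -1, "claw": 1},
    {"x": 0, "y": 0, "z": 0, "rx": 0, "ry": 0, "rz": -1, "claw": 1},
    {"x": 0, "y": 0, "z": 0, "rx": 0, "ry": 0, "rz": -1, "claw": 1},
    {"x": 0, "y": 0, "z": 0, "rx": 0, "ry": 0, "rz": -1, "claw": 1}
  ]
}}

```text
time: 2.98
tool_pos: [0.5692, -0.0919, 0.302]
tool_rot: [3.142, 0.0, 2.594]
contact_force: [-0.2, 0.0, -1.2]
opening: 0.0916
grip_force: 0.0
```

>>> {"method": "step_arm", "body": {
  "steps": [
    {"x": 0, "y": 0, "z": 0, "rx": 0, "ry": 0, "rz": -1, "claw": 1},
    {"x": 0, "y": 0, "z": 0, "rx": 0, "ry": 0, "rz": -1, "claw": 1},
    {"x": 0, "y": 0, "z": 0, "rx": 0, "ry": 0, "rz": -1, "claw": 1},
    {"x": 0, "y": 0, "z": 0, "rx": 0, "ry": 0, "rz": -1, "claw": 1},
    {"x": 0, "y": 0, "z": 0, "rx": 0, "ry": 0, "rz": -1, "claw": 1},
    {"x": 0, "y": 0, "z": 0, "rx": 0, "ry": 0, "rz": -1, "claw": 1},
    {"x": 0, "y": 0, "z": 0, "rx": 0, "ry": 0, "rz": -1, "claw": 1},
    {"x": 0, "y": 0, "z": 0, "rx": 0, "ry": 0, "rz": -1, "claw": 1},
    {"x": 0, "y": 0, "z": 0, "rx": 0, "ry": 0, "rz": -1, "claw": 1}
  ]
}}

```text
time: 3.73
tool_pos: [0.5693, -0.0918, 0.3019]
tool_rot: [-3.141, 0.0, -2.911]
contact_force: [-0.3, 0.6, -0.5]
opening: 0.0917
grip_force: 0.0
```

Run:
```python
from h import *
s=robot.observe();print(s["time"],s["tool_pos"],s["tool_rot"],s["qpos"])
a,d=read_camera("wrist");cv2.imwrite("pics/w1.png",a);P=cloud("wrist",d,s)
for r in nets.masks_of("wrist","cap_grip"):
    X=P[r["region"]&(d>0)];z=np.percentile(X[:,2],95);c=X[abs(X[:,2]-z)<.004];print(r["box"],round(r["conf"],2),z,cv2.minEnclosingCircle((c[:,:2]*1000).astype(np.float32)),c.mean(0),len(c))
for q,z in (("cap_mark",.158),("zero_line",.128),("cap_grip",.147)):
  for r in nets.landmark_of("wrist",q): print(q,r["pixel"],round(r["conf"],2),onplane("wrist",*r["pixel"],z,s).round(4))
```

```text
3.7333 [ 0.56927639 -0.09176701  0.30190899] [-3.14139325e+00  2.28497809e-04 -2.91118914e+00] [-2.92677691e-01  3.96405117e-01  1.23619425e+00 -5.87069270e-05
  1.50869573e+00 -2.09387387e+00]
[260.6, 173.3, 298.1, 213.3] 0.71 0.15895990474675556 ((570.1201171875, -91.84133911132812), 18.10483169555664) [ 0.56947393 -0.09161474  0.15785616] 1026
[257.0, 0.0, 282.0, 12.5] 0.5 0.11145034031039397 ((402.0323486328125, -140.9362030029297), 7.959582328796387) [ 0.40311482 -0.13991554  0.10992918] 58
cap_mark [2.1, 272.3] 0.5 [ 0.4149 -0.1326  0.158 ]
zero_line [198.0, 283.8] 0.66 [ 0.5802 -0.0828  0.128 ]
zero_line [3.5, 270.8] 0.57 [ 0.4087 -0.1359  0.128 ]
cap_grip [191.4, 279.5] 0.65 [ 0.5695 -0.09    0.147 ]
```

View pics/w1.png

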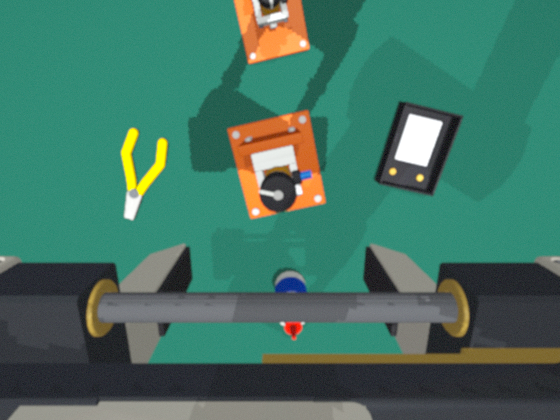

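The wrist image shows the middle valve's cap at (278, 193) with its white line pointing left, as expected. It's directly under the tool at (0.570, −0.092). The bottle, snips and lamp shell are clear of it, so I'll descend and grip.

>>> {"method": "step_arm", "body": {
  "steps": [
    {"x": -0.001, "y": 0, "z": 0.05, "rx": 0, "ry": 0, "rz": 0, "claw": 1},
    {"x": -0.001, "y": 0, "z": 0.1, "rx": 0, "ry": 0, "rz": 0, "claw": 1},
    {"x": -0.001, "y": 0, "z": 0.14, "rx": 0, "ry": 0, "rz": 0, "claw": 1},
    {"x": -0.001, "y": 0, "z": 0.17, "rx": 0, "ry": 0, "rz": 0, "claw": 0.3},
    {"x": -0.001, "y": 0, "z": 0.2, "rx": 0, "ry": 0, "rz": 0, "claw": 0.3},
    {"x": -0.001, "y": 0, "z": 0.22, "rx": 0, "ry": 0, "rz": 0, "claw": 0.3},
    {"x": -0.001, "y": 0, "z": 0.231, "rx": 0, "ry": 0, "rz": 0, "claw": 0.3},
    {"x": -0.001, "y": 0, "z": 0.231, "rx": 0, "ry": 0, "rz": 0, "claw": 0.3}
  ]
}}

```text
time: 4.65
tool_pos: [0.5693, -0.0909, 0.1267]
tool_rot: [3.14, -0.003, -2.908]
contact_force: [-1.0, -0.2, -0.1]
opening: 0.0634
grip_force: 0.0
```

>>> {"method": "step_arm", "body": {
  "squeeze": 40,
  "steps": [
    {"x": 0, "y": 0, "z": 0, "rx": 0, "ry": 0, "rz": 0, "claw": -1},
    {"x": 0, "y": 0, "z": 0, "rx": 0, "ry": 0, "rz": 0, "claw": -1},
    {"x": 0, "y": 0, "z": 0, "rx": 0, "ry": 0, "rz": 0, "claw": -1},
    {"x": 0, "y": 0, "z": 0, "rx": 0, "ry": 0, "rz": 0, "claw": -1},
    {"x": 0, "y": 0, "z": 0, "rx": 0, "ry": 0, "rz": 0, "claw": -1},
    {"x": 0, "y": 0, "z": 0, "rx": 0, "ry": 0, "rz": 0, "claw": -1},
    {"x": 0, "y": 0, "z": 0, "rx": 0, "ry": 0, "rz": 0, "claw": -1},
    {"x": 0, "y": 0, "z": 0, "rx": 0, "ry": 0, "rz": 0, "claw": -1}
  ]
}}

```text
time: 5.32
tool_pos: [0.5707, -0.0911, 0.1294]
tool_rot: [-3.141, 0.002, -2.908]
contact_force: [-0.8, 1.5, 6.6]
opening: 0.0352
grip_force: 40.0
```

>>> {"method": "step_arm", "body": {
  "steps": [
    {"x": 0, "y": 0, "z": 0, "rx": 0, "ry": 0, "rz": 0.12, "claw": -1},
    {"x": 0, "y": 0, "z": 0, "rx": 0, "ry": 0, "rz": 0.24, "claw": -1},
    {"x": 0, "y": 0, "z": 0, "rx": 0, "ry": 0, "rz": 0.36, "claw": -1},
    {"x": 0, "y": 0, "z": 0, "rx": 0, "ry": 0, "rz": 0.48, "claw": -1},
    {"x": 0, "y": 0, "z": 0.0003, "rx": 0, "ry": 0, "rz": 0.6, "claw": -1},
    {"x": 0, "y": 0, "z": 0.0004, "rx": 0, "ry": 0, "rz": 0.72, "claw": -1},
    {"x": 0, "y": 0, "z": 0.0005, "rx": 0, "ry": 0, "rz": 0.84, "claw": -1},
    {"x": 0, "y": 0, "z": 0.0005, "rx": 0, "ry": 0, "rz": 1, "claw": -1},
    {"x": 0, "y": 0, "z": 0.0005, "rx": 0, "ry": 0, "rz": 1, "claw": -1}
  ]
}}

```text
time: 6.07
tool_pos: [0.5708, -0.0908, 0.129]
tool_rot: [3.141, 0.001, 2.583]
contact_force: [-0.3, 2.8, 6.0]
opening: 0.0352
grip_force: 40.0
```

Run:
```python
from h import *
s=robot.observe();print(s["tool_pos"],s["tool_rot"],s["torque"],s["contact_force"],s["qpos"][5])
a,d=read_camera("top");cv2.imwrite("pics/t2.png",cv2.resize(a[150:250,260:393],(798,600),interpolation=cv2.INTER_CUBIC))
```

```text
[ 0.5707565  -0.09084955  0.12904133] [3.14056435e+00 1.46574672e-03 2.58328732e+00] [ 0.41337761 -0.10916904 -0.10757501] [-0.27872161  2.76054998  6.00738667] -1.30356552475292
```

View pics/t2.png

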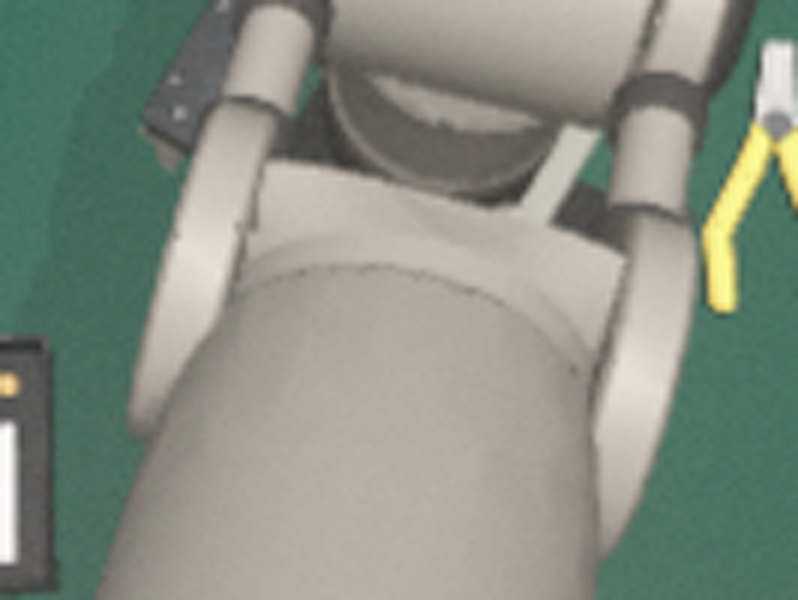

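The top view is blocked by the arm. The moment of −0.11 N m equals the thread friction, so the cap is turning with the fingers. I'll continue.

>>> {"method": "step_arm", "body": {
  "steps": [
    {"x": 0, "y": 0, "z": 0, "rx": 0, "ry": 0, "rz": 0.15, "claw": -1},
    {"x": 0, "y": 0, "z": 0, "rx": 0, "ry": 0, "rz": 0.3, "claw": -1},
    {"x": 0, "y": 0, "z": 0.0002, "rx": 0, "ry": 0, "rz": 0.45, "claw": -1},
    {"x": 0, "y": 0, "z": 0.0003, "rx": 0, "ry": 0, "rz": 0.6, "claw": -1},
    {"x": 0, "y": 0, "z": 0.0004, "rx": 0, "ry": 0, "rz": 0.75, "claw": -1},
    {"x": 0, "y": 0, "z": 0.0005, "rx": 0, "ry": 0, "rz": 0.9, "claw": -1},
    {"x": 0, "y": 0, "z": 0.0005, "rx": 0, "ry": 0, "rz": 1, "claw": -1},
    {"x": 0, "y": 0, "z": 0.0005, "rx": 0, "ry": 0, "rz": 1, "claw": -1}
  ]
}}

```text
time: 6.78
tool_pos: [0.571, -0.0907, 0.1287]
tool_rot: [3.139, 0.0, 1.8]
contact_force: [0.4, 2.6, 6.1]
opening: 0.0356
grip_force: 40.0
```

>>> {"method": "step_arm", "body": {
  "steps": [
    {"x": 0, "y": 0, "z": 0, "rx": 0, "ry": 0, "rz": 0.15, "claw": -1},
    {"x": 0, "y": 0, "z": 0, "rx": 0, "ry": 0, "rz": 0.3, "claw": -1},
    {"x": 0, "y": 0, "z": 0.0002, "rx": 0, "ry": 0, "rz": 0.45, "claw": -1},
    {"x": 0, "y": 0, "z": 0.0003, "rx": 0, "ry": 0, "rz": 0.6, "claw": -1},
    {"x": 0, "y": 0, "z": 0.0004, "rx": 0, "ry": 0, "rz": 0.75, "claw": -1},
    {"x": 0, "y": 0, "z": 0.0005, "rx": 0, "ry": 0, "rz": 0.9, "claw": -1},
    {"x": 0, "y": 0, "z": 0.0005, "rx": 0, "ry": 0, "rz": 1, "claw": -1},
    {"x": 0, "y": 0, "z": 0.0005, "rx": 0, "ry": 0, "rz": 1, "claw": -1}
  ]
}}

```text
time: 7.45
tool_pos: [0.5713, -0.0908, 0.1283]
tool_rot: [3.139, -0.002, 1.016]
contact_force: [1.9, 3.0, 5.4]
opening: 0.0352
grip_force: 40.0
```

>>> {"method": "step_arm", "body": {
  "steps": [
    {"x": 0, "y": 0, "z": 0, "rx": 0, "ry": 0, "rz": 0.15, "claw": -1},
    {"x": 0, "y": 0, "z": 0, "rx": 0, "ry": 0, "rz": 0.3, "claw": -1},
    {"x": 0, "y": 0, "z": 0.0002, "rx": 0, "ry": 0, "rz": 0.45, "claw": -1},
    {"x": 0, "y": 0, "z": 0.0003, "rx": 0, "ry": 0, "rz": 0.6, "claw": -1},
    {"x": 0, "y": 0, "z": 0.0004, "rx": 0, "ry": 0, "rz": 0.75, "claw": -1},
    {"x": 0, "y": 0, "z": 0.0005, "rx": 0, "ry": 0, "rz": 0.9, "claw": -1},
    {"x": 0, "y": 0, "z": 0.0005, "rx": 0, "ry": 0, "rz": 1, "claw": -1},
    {"x": 0, "y": 0, "z": 0.0005, "rx": 0, "ry": 0, "rz": 1, "claw": -1}
  ]
}}

```text
time: 8.12
tool_pos: [0.5715, -0.091, 0.1279]
tool_rot: [3.141, -0.003, 0.232]
contact_force: [3.5, 2.8, 6.3]
opening: 0.0353
grip_force: 40.0
```

Run:
```python
from h import *
s=robot.observe();print(s["time"],s["tool_pos"],s["tool_rot"],s["torque"],s["contact_force"],s["qpos"][5])
```

```text
8.1167 [ 0.57146995 -0.09100364  0.12791611] [ 3.14065406 -0.00322974  0.23233234] [ 0.46329407 -0.4496584  -0.03351071] [3.45817635 2.7886713  6.31115971] 1.0472791632644876
```

>>> {"method": "step_arm", "body": {
  "steps": [
    {"x": 0, "y": 0, "z": 0, "rx": 0, "ry": 0, "rz": 0.15, "claw": -1},
    {"x": 0, "y": 0, "z": 0, "rx": 0, "ry": 0, "rz": 0.3, "claw": -1},
    {"x": 0, "y": 0, "z": 0.0002, "rx": 0, "ry": 0, "rz": 0.45, "claw": -1},
    {"x": 0, "y": 0, "z": 0.0003, "rx": 0, "ry": 0, "rz": 0.6, "claw": -1},
    {"x": 0, "y": 0, "z": 0.0004, "rx": 0, "ry": 0, "rz": 0.75, "claw": -1},
    {"x": 0, "y": 0, "z": 0.0005, "rx": 0, "ry": 0, "rz": 0.9, "claw": -1},
    {"x": 0, "y": 0, "z": 0.0005, "rx": 0, "ry": 0, "rz": 1, "claw": -1},
    {"x": 0, "y": 0, "z": 0.0005, "rx": 0, "ry": 0, "rz": 1, "claw": -1}
  ]
}}

```text
time: 8.78
tool_pos: [0.5714, -0.0913, 0.1275]
tool_rot: [-3.14, -0.003, -0.553]
contact_force: [2.2, 2.0, 6.4]
opening: 0.0352
grip_force: 40.0
```

>>> {"method": "step_arm", "body": {
  "steps": [
    {"x": 0, "y": 0, "z": 0, "rx": 0, "ry": 0, "rz": 0.1, "claw": -1},
    {"x": 0, "y": 0, "z": 0, "rx": 0, "ry": 0, "rz": 0.2, "claw": -1},
    {"x": 0, "y": 0, "z": 0, "rx": 0, "ry": 0, "rz": 0.3, "claw": -1},
    {"x": 0, "y": 0, "z": 0, "rx": 0, "ry": 0, "rz": 0.3, "claw": -1}
  ]
}}

```text
time: 9.12
tool_pos: [0.5713, -0.0914, 0.1274]
tool_rot: [-3.14, -0.003, -0.787]
contact_force: [2.7, 1.9, 5.0]
opening: 0.0352
grip_force: 40.0
```

Run:
```python
from h import *
s=robot.observe();print(s["time"],s["tool_pos"],s["tool_rot"],s["torque"],s["contact_force"],s["qpos"][5],s["joint_efforts"][5])
```

```text
9.1167 [ 0.57132309 -0.09138867  0.12742503] [-3.13996782e+00 -2.58693878e-03 -7.87393472e-01] [ 0.35022512 -0.51787076 -0.08149495] [2.74586545 1.93111527 5.00842459] 2.0669283101281475 1.018875204026699
```

>>> {"method": "step_arm", "body": {
  "steps": [
    {"x": 0, "y": 0, "z": 0.0002, "rx": 0, "ry": 0, "rz": 0.07, "claw": -1},
    {"x": 0, "y": 0, "z": 0.0002, "rx": 0, "ry": 0, "rz": 0.14, "claw": -1},
    {"x": 0, "y": 0, "z": 0.0002, "rx": 0, "ry": 0, "rz": 0.2, "claw": -1},
    {"x": 0, "y": 0, "z": 0.0002, "rx": 0, "ry": 0, "rz": 0.2, "claw": -1}
  ]
}}

```text
time: 9.45
tool_pos: [0.5713, -0.0914, 0.1274]
tool_rot: [-3.14, -0.003, -0.94]
contact_force: [3.0, 1.7, 6.0]
opening: 0.0353
grip_force: 40.0
```

Run:
```python
from h import *
s=robot.observe();print(s["time"],s["tool_pos"],s["tool_rot"],s["torque"],s["contact_force"],s["qpos"][5],s["joint_efforts"][5])
```

```text
9.45 [ 0.57129771 -0.09141864  0.12737444] [-3.13999386e+00 -2.69885299e-03 -9.40286236e-01] [ 0.29818118 -0.4266573   0.84131515] [3.02044784 1.71374455 5.9556093 ] 2.2203520662905674 1.4999344199895859
```

>>> {"method": "step_arm", "body": {
  "steps": [
    {"x": 0, "y": 0, "z": 0, "rx": 0, "ry": 0, "rz": 0.05, "claw": -1},
    {"x": 0, "y": 0, "z": 0, "rx": 0, "ry": 0, "rz": 0.1, "claw": -1},
    {"x": 0, "y": 0, "z": 0, "rx": 0, "ry": 0, "rz": 0.1, "claw": -1}
  ]
}}

```text
time: 9.7
tool_pos: [0.5705, -0.0902, 0.1273]
tool_rot: [-3.14, 0.0, -1.018]
contact_force: [-0.1, 5.9, 8.8]
opening: 0.0351
grip_force: 40.0
```

Run:
```python
from h import *
s=robot.observe();print(s["time"],s["tool_pos"],s["tool_rot"],s["torque"],s["contact_force"],s["qpos"][5],s["joint_efforts"][5])
```

```text
9.7 [ 0.5705218  -0.09024375  0.12731937] [-3.14036331e+00  6.83900890e-05 -1.01820772e+00] [1.0338737  0.0068364  0.70706546] [-0.09515428  5.91605906  8.80822223] 2.2984405585567638 1.1697569489479065
```

The moment rose to 0.84 N m at yaw ≈ −0.93, 4.31 rad after the start, and the pads then slipped. So the cap is bottomed out, in agreement with the vision estimate. I'll hold briefly, then back off 1.57 rad plus a little for windup.

>>> {"method": "step_arm", "body": {
  "steps": [
    {"x": 0, "y": 0, "z": 0, "rx": 0, "ry": 0, "rz": 0.02, "claw": -1},
    {"x": 0, "y": 0, "z": 0, "rx": 0, "ry": 0, "rz": 0.02, "claw": -1},
    {"x": 0, "y": 0, "z": 0, "rx": 0, "ry": 0, "rz": 0.02, "claw": -1},
    {"x": 0, "y": 0, "z": 0, "rx": 0, "ry": 0, "rz": -0.1, "claw": -1},
    {"x": 0, "y": 0, "z": 0, "rx": 0, "ry": 0, "rz": -0.25, "claw": -1},
    {"x": 0, "y": 0, "z": -0.0002, "rx": 0, "ry": 0, "rz": -0.4, "claw": -1},
    {"x": 0, "y": 0, "z": -0.0003, "rx": 0, "ry": 0, "rz": -0.55, "claw": -1},
    {"x": 0, "y": 0, "z": -0.0004, "rx": 0, "ry": 0, "rz": -0.7, "claw": -1},
    {"x": 0, "y": 0, "z": -0.0005, "rx": 0, "ry": 0, "rz": -0.85, "claw": -1},
    {"x": 0, "y": 0, "z": -0.0005, "rx": 0, "ry": 0, "rz": -1, "claw": -1},
    {"x": 0, "y": 0, "z": -0.0005, "rx": 0, "ry": 0, "rz": -1, "claw": -1}
  ]
}}

```text
time: 10.62
tool_pos: [0.5701, -0.0909, 0.1277]
tool_rot: [-3.141, -0.0, -0.226]
contact_force: [-1.6, 3.5, 8.7]
opening: 0.0355
grip_force: 40.0
```

>>> {"method": "step_arm", "body": {
  "steps": [
    {"x": 0, "y": 0, "z": 0, "rx": 0, "ry": 0, "rz": -0.15, "claw": -1},
    {"x": 0, "y": 0, "z": 0, "rx": 0, "ry": 0, "rz": -0.3, "claw": -1},
    {"x": 0, "y": 0, "z": -0.0002, "rx": 0, "ry": 0, "rz": -0.45, "claw": -1},
    {"x": 0, "y": 0, "z": -0.0003, "rx": 0, "ry": 0, "rz": -0.6, "claw": -1},
    {"x": 0, "y": 0, "z": -0.0004, "rx": 0, "ry": 0, "rz": -0.75, "claw": -1},
    {"x": 0, "y": 0, "z": -0.0005, "rx": 0, "ry": 0, "rz": -0.9, "claw": -1},
    {"x": 0, "y": 0, "z": -0.0005, "rx": 0, "ry": 0, "rz": -1, "claw": -1},
    {"x": 0, "y": 0, "z": -0.0005, "rx": 0, "ry": 0, "rz": -1, "claw": -1},
    {"x": 0, "y": 0, "z": -0.0005, "rx": 0, "ry": 0, "rz": -1, "claw": -1},
    {"x": 0, "y": 0, "z": -0.0005, "rx": 0, "ry": 0, "rz": -1, "claw": -1}
  ]
}}

```text
time: 11.45
tool_pos: [0.5702, -0.0916, 0.128]
tool_rot: [3.14, 0.0, 0.553]
contact_force: [-0.8, 0.4, 8.4]
opening: 0.0353
grip_force: 40.0
```

Run:
```python
from h import *
s=robot.observe();print(s["time"],s["tool_pos"],s["tool_rot"],s["torque"],s["contact_force"],s["qpos"][5],s["joint_efforts"][5])
a,d=read_camera("wrist");b,_=read_camera("scene")
out=np.hstack([cv2.resize(a[150:330,180:380],(440,396)),cv2.resize(b[200:290,220:310],(360,396),interpolation=cv2.INTER_CUBIC)]);out=cv2.resize(out,(800,396))
cv2.imwrite("pics/e1.png",out)
```

```text
11.45 [ 0.57021466 -0.0915957   0.12804941] [3.14048984e+00 1.13901958e-04 5.52977384e-01] [-0.01803384  0.2708506   0.09402082] [-0.78748952  0.43664154  8.39787815] 0.7267398824993214 0.08345726877450943
```

View pics/e1.png

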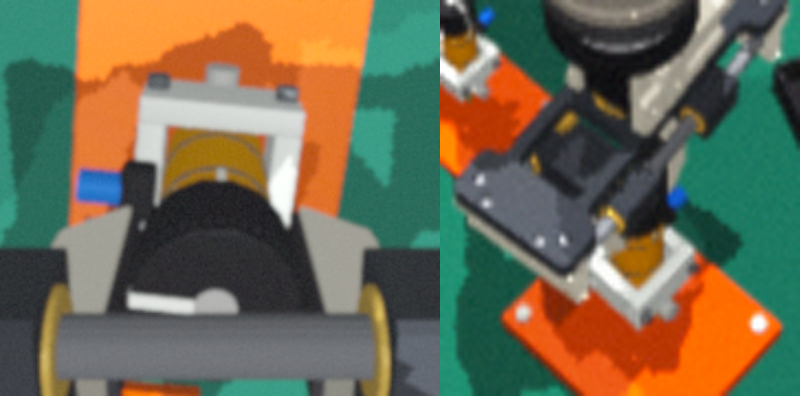

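The wrist view shows the white line running from the centre (215, 305) to (130, 300), towards the blue-tipped air fitting. That is the valve's +y side, 90° counter-clockwise from zero. The fingers still grip with 40 N. I'll hold briefly and hand in.

>>> {"method": "step_arm", "body": {
  "steps": [
    {"x": 0, "y": 0, "z": 0, "rx": 0, "ry": 0, "rz": 0, "claw": -1},
    {"x": 0, "y": 0, "z": 0, "rx": 0, "ry": 0, "rz": 0, "claw": -1},
    {"x": 0, "y": 0, "z": 0, "rx": 0, "ry": 0, "rz": 0, "claw": -1},
    {"x": 0, "y": 0, "z": 0, "rx": 0, "ry": 0, "rz": 0, "claw": -1}
  ]
}}

```text
time: 11.88
tool_pos: [0.5702, -0.0916, 0.1281]
tool_rot: [3.14, 0.0, 0.553]
contact_force: [-0.7, 0.5, 8.8]
opening: 0.0354
grip_force: 40.0
```

```bash
python3 -c "
from cell import robot
print(robot.hand_in())"
```

```text
the job is handed in; nothing more can be done
None
```

I screwed the middle-sized valve's cap down to its stop, backed it off a quarter turn (1.57 rad of gripper turn), and handed in with the gripper still holding it at 40 N; the hand-in returned no verdict.

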